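Find the heavy side of a rotor by feel

TASK

The round closed rotor on the inclined fixture has an unbalanced weight hidden inside. Turn it by its black bar grip to feel which side of it is heavy, then turn it until that heavy side is at the very bottom and finish while gripping the bar and holding it still there, ready for the colleague who fits the balance screw at the top. Leave the other things on the bench where they are.

Things in the scene. Friction and masses are not known exactly. Their poses are not given: they have to be found in the camera images.
- stand: rotor fixture, fixed to the bench: square dark base plate 170 x 170 x 12 mm under an aluminium plate sloping down to its front. Origin: centre of the base's underside; -x is its front (the low side), z up. The rotor's spindle leans 0.611 rad (35 deg) from upright towards the front, so the front of the rotor's rim is its bottom. The bearing is stiff: drag 0.29 N m, the rotor stays where it is left
- rotor: closed aluminium drum 148 mm across, 30 mm thick, six even screw heads; on its face a boss 44 mm across, 12 mm high, and on that a black bar grip 56 mm long, 16 thick, 40 high, its top 82 mm from the drum's underside. Origin on the spindle at the underside, z out along the spindle, x along the bar. Turns endlessly. The weight inside adds or takes up to 0.21 to 0.27 N m as it is raised or lowered
- grip (a point): the middle of the black bar grip, on the spindle axis, 62 mm above the drum's underside and 20 mm below the bar's top; z out along the spindle, x along the bar (56 mm), y across it (16 mm, the way to pinch). The weight's direction has nothing to do with the bar, differs every time, and starts at least 50 degrees from the bottom
- bottom (a point): the lowest point of the rotor's rim as it sits on the fixture: a place fixed to the fixture, on the underside edge of the drum, 74 mm from the spindle. The heavy side must end here. (The heavy_side in the rules is the like point on the drum's rim that the hidden weight is under; it is not tracked)
- wrench: open-ended wrench lying on the bench beside the fixture, about 18 cm from it; origin at its underside; a bystander, leave it
- bush: brass bush, a ring 32 mm across and 25 mm high, standing on the bench about 18 cm to the other side of the fixture; origin at its underside; a bystander, leave it
- screwdriver: screwdriver with a red handle, lying on the bench; origin at its underside; a bystander, leave it
- carton: small cardboard carton, 70 x 90 x 50 mm; origin at its underside; a bystander, leave it
- white_box: white box, 90 x 120 x 80 mm; origin at its underside; a bystander, leave it
- motor_pulley: aluminium belt pulley, 60 mm across, 30 mm high, lying flat on the bench; origin at its underside; a bystander, leave it
- tape_roll: roll of black tape lying flat, 90 mm across, 22 mm high; origin at its underside; a bystander, leave it
- pliers: pliers, 150 mm long, lying on the bench; origin at its underside; a bystander, leave it
Things that resemble listed ones, but are neither listed nor needed, are in the scene too. Leave any brown look-alike of the stand alone.

How it is judged (in metres and radians):
On the way, in this order (a step that is already met when the one before it is completed fails the run):
1. the rotor is turned by the fingers on its bar grip (contact force between the fingers and rotor above 2 N and angular speed of rotor above 0.08 rad/s), for 0.2 s.
2. the heavy side is at the bottom, the bar gripped and still (distance between heavy_side and bottom below 0.0221 m and contact force between the fingers and rotor above 2 N and angular speed of rotor below 0.05 rad/s), for 0.3 s.
At the end, for the whole second after the job is handed in: the rotor's heavy side is within 0.3 rad (17 degrees) of the very bottom (measured by turn about the spindle), the rotor is still, and the fingers still grip the bar (more than 2 N) (all of step 2); the arm keeps its last pose, push and grip.
It fails at once if another thing on the bench is moved more than 3 cm (distance of any of wrench, bush, screwdriver, carton, white_box, motor_pulley, tape_roll, pliers from where it was at the start of the episode above 0.03 m).
It also fails if it takes over 72 s, if anything falls off the work surface, if the arm or the gripper's body presses on something with over 40 N, if the wrist force passes 120 N, or if a joint passes its speed limit or range.

ROBOT

A 6-joint arm with a two-finger parallel gripper is mounted at the origin on the work surface. World frame = base frame: x ahead of the robot, y to its left, z up, the work surface at z = 0. Lengths are in mm, angles in rad, forces in N, time in s.
With the tool pointing down it reaches from about 350 to 775 mm from the base axis. Payload 7.3 kg.
Tool frame: the origin (TCP) lies at the very end of the fingers, on their centre line; the grasp point (between the pads) lies 19 mm behind it (bot.grip_point_offset is the distance from the TCP to the grasp point, in mm); z points along the fingers, y is the line along which they close (so a half turn about z gives the same grasp; the last joint's range is limited). The gripper opens to 92 mm and grips with 3 to 60 N. Pads are 19 mm wide; open, the fingers measure 130 mm over their backs; the gripper's body (75 mm by 190 mm) begins 47 mm behind the grasp point.
Start: joints at [-1.491, 0.342, 1.524, -0, 1.275, -0.146], TCP at [117.562, -511.688, 226.741] pointing down, gripper open.
Joint ranges: [-2.53, 2.53], [-0.77, 2.02], [0.04, 2.7], [-1, 4.14], [0.28, 2.66], [-3.11, 3.11]. Speed limits (rad/s): [2.57, 2.57, 3.14, 3.14, 3.14, 3.14].

INTERFACE

Orientations are given as [roll, pitch, yaw] about the fixed x, y, z axes, in that order (R = Rz(yaw) Ry(pitch) Rx(roll)).
In Python, from plant import bot gives the robot as it stands. The module is installed in compiled form; this text tells all that it offers.
- The arm moves only by the shell command python3 -m jog 'ROWS' [OPENING]. ROWS is JSON, a list of rows, each a list of 6 numbers: the shift along the tool's x, y, z in mm, then the turn, a rotation vector about the tool's x, y, z in rad. In form: [[dx, dy, dz, rx, ry, rz], ...]. A call has 1 to 12 rows; each row shifts and turns the commanded pose from where the row before left it, along the tool's axes as they then stand; what a row does not reach is not made up. A row lasts 1/10 s, in which the tool goes at most 50 mm and 8.59 degrees, less where a joint would pass 70% of its speed; a pose out of reach is approached as far as the arm can. A call with a gripper value outside its range is refused whole. OPENING is the opening in per cent of the stroke, from 0 (shut) to 100 (fully open), set as the call begins (- or left out, the last holds). The fingers move at their own pace and stop on an object; the grip force is fixed at half the most. Time passes only in rows, so rows that do not move let the fingers close. It gives the time, the measured TCP pose, the force, the opening and the grip force at its end, in the units of the state.
- bot.get_obs(): the state, without advancing time (a new reading comes with each control period).
- bot.capture(name): name is "scene" or "top" or "wrist"; returns the picture (384x512x3 uint8, red, green, blue); there is no depth.
- bot.camera_model(name): a dict with "fx", "fy", "cx", "cy" (pixels), "position" and "orientation" of the camera in the world; the wrist camera has in their place "T_tool_cam" (4x4, takes a point from camera to tool coordinates, whose origin is the TCP and whose axes are the flange's). Camera axes: x right, y down, z forward; pixel columns grow to the right and rows downward; lengths in mm; the calibration is good to about 2 mm. A picture is of the moment at which its call begins: read the wrist's pose just before it. camera_model takes no time and is no camera call.
- bot.close_job(): hands the job in; it is judged then, once.
Trained networks look in the newest picture that a camera, given by its name, has taken for a name from the list of things; names that differ only in an ending like _2 or _b are one class to them, and where a whole thing is asked for, a point or a joint stands for the part that bears it (a point fixed in the world has none). Each returns a list of dicts, best first, with "p" (0 to 1); they miss things now and then, are a little off and sometimes report something else, mostly with a low value. They report only what shows in the picture. A call takes as long as a camera call. They do not tell look-alikes from the thing itself.
- bot.outline_of(target, camera): "mask" (384x512 bool, what is visible of it) and "pixel" ([column, row] in pixels, amid what is visible of it).
The state is a dict: "time": time; "joint_positions": joint angles; "dq": joint speeds; "tau": joint torques, N m; "tool_pos": TCP position; "tcp_rot": TCP orientation; "contact_force": force on the tool from outside, world axes, zero at the start; "moment": the same for the moment, N m; "grip_width": finger opening in mm; "finger_force": force on a finger pad.
Only numpy, scipy, OpenCV 4.12 (cv2) and the standard library are available. Lean on these libraries where they do the work, as an engineer would, in place of code of your own. Each camera call takes 0.05 s, during which the arm holds its last target. There are 200 camera calls.

## Working session

There is one attempt and no reset: what is moved stays moved. The work goes in short steps, Python scripts to look and compute and a shell command to move; the robot and the scene stay as the last step left them, time stands still between calls to the robot, and variables do not carry over. Pictures are saved under pics/ and viewed, at most 10 in all, crops included, and the job is handed in when it is done.

```bash
mkdir -p pics; python3 - <<'E'
from plant import bot
import cv2,numpy as np
np.set_printoptions(precision=3,suppress=True)
ims=[]
for c in ("scene","top"):
    im=bot.capture(c)
    cv2.imwrite(f"pics/{c}0.png",im[:,:,::-1])
    m=bot.camera_model(c);print(c,m)
    for t in ("stand","rotor","grip"):
        for r in bot.outline_of(t,c): print(c,t,r["p"],r["pixel"],r["mask"].sum())
print(bot.get_obs()); print(bot.camera_model("wrist"),bot.grip_point_offset)
E
```

```text
scene {'fx': 482.0541828853767, 'fy': 482.0541828853767, 'cx': 260.7485411871882, 'cy': 190.266108119536, 'position': array([1225.243, -444.44 , 1080.8  ]), 'orientation': array([-2.422,  0.003,  0.986])}
scene stand 0.94 [95.7, 212.2] 3993
scene stand 0.89 [259.7, 260.1] 4948
scene rotor 0.84 [87.1, 189.3] 1175
scene rotor 0.64 [255.5, 238.3] 1980
scene grip 0.71 [87.1, 187.7] 1150
scene grip 0.56 [256.4, 240.3] 2001
top {'fx': 350.11419379647504, 'fy': 350.11419379647504, 'cx': 257.73784259772015, 'cy': 190.21480222752808, 'position': array([ 369.663,   34.005, 1337.285]), 'orientation': array([-3.001, -0.026, -1.578])}
top stand 0.76 [355.4, 267.6] 2461
top rotor 0.84 [361.0, 267.6] 1438
top rotor 0.79 [278.0, 163.8] 1359
top rotor 0.48 [275.3, 164.5] 2214
top grip 0.95 [277.5, 160.0] 1286
top grip 0.68 [151.9, 204.6] 189
top grip 0.62 [361.2, 270.5] 1423
{'time': 0.4, 'joint_positions': array([-1.491,  0.342,  1.524,  0.   ,  1.275, -0.146]), 'dq': array([ 0.   , -0.003, -0.002, -0.002,  0.001,  0.001]), 'tau': array([ -0.   , -43.071, -24.419,   0.072,   0.05 ,  -0.   ]), 'tool_pos': array([ 117.55 , -511.64 ,  226.648]), 'tcp_rot': array([-3.141, -0.   ,  0.226]), 'contact_force': array([-0.317, -0.756,  0.488]), 'moment': array([-0.051, -0.03 , -0.019]), 'finger_force': 0.0, 'grip_width': 92.0260864723338}
{'fx': 282.72388969776756, 'fy': 282.72388969776756, 'cx': 257.8781804151796, 'cy': 192.0698781555669, 'T_tool_cam': array([[   0.   ,   -0.951,   -0.31 ,   83.87 ],
       [   1.   ,    0.   ,    0.   ,   -0.88 ],
       [  -0.   ,   -0.31 ,    0.951, -157.779],
       [   0.   ,    0.   ,    0.   ,    1.   ]])} 18.8
```

View pics/scene0.png

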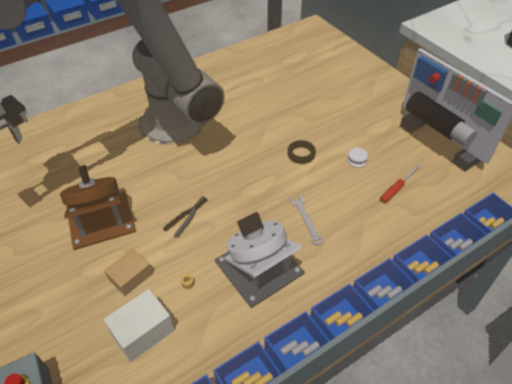

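View pics/top0.png

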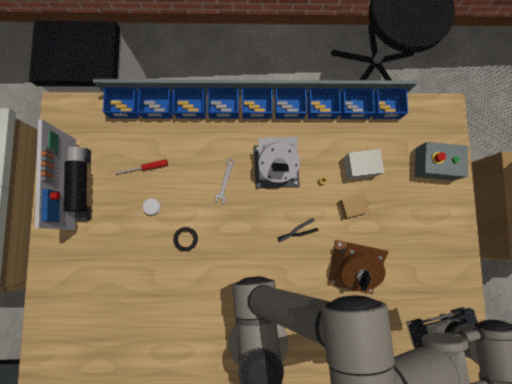

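The candidates are the aluminium one (scene 258,240; top 278,163) and the brown one (scene 87,189; top 361,268). The aluminium drum on the dark base fits the description, and the brown one is the look-alike. I'll confirm with an enlarged crop.

```bash
python3 - <<'E'
import cv2,numpy as np
a=cv2.imread("pics/scene0.png")[195:315,200:320];b=cv2.imread("pics/top0.png")[128:198,243:313]
cv2.imwrite("pics/crop1.png",np.hstack([cv2.resize(a,(400,400),interpolation=cv2.INTER_CUBIC),cv2.resize(b,(400,400),interpolation=cv2.INTER_CUBIC)]))
E
```

```text
(no output)
```

View pics/crop1.png

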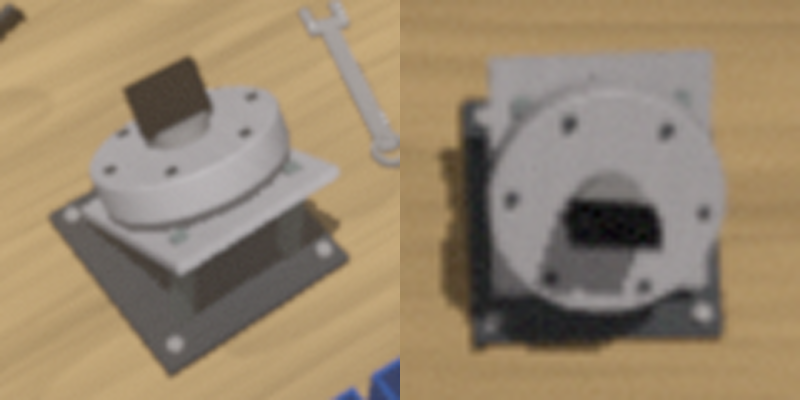

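The crop confirms the aluminium drum (scene about 255,235; top about 279,164), with its low side facing the robot. Next I'll triangulate the drum face centre from the opposite screw pairs and get the yaw from the base corners.

```bash
cat > h.py <<'E'
from plant import bot
import numpy as np,cv2
from scipy.spatial.transform import Rotation as R
np.set_printoptions(precision=3,suppress=True)
def ray(c,p):
    m=bot.camera_model(c);o=m["position"]
    d=R.from_euler("xyz",m["orientation"]).apply([(p[0]-m["cx"])/m["fx"],(p[1]-m["cy"])/m["fy"],1]);return o,d/np.linalg.norm(d)
def tri(rs):
    A=sum(np.eye(3)-np.outer(d,d) for o,d in rs);b=sum((np.eye(3)-np.outer(d,d))@o for o,d in rs)
    x=np.linalg.solve(A,b);return x,[np.linalg.norm(np.cross(x-o,d)) for o,d in rs]
def onz(c,p,z):
    o,d=ray(c,p);return o+d*(z-o[2])/d[2]
def relrows(goal_p,goal_R):
    s=bot.get_obs();Rt=R.from_euler("xyz",s["tcp_rot"])
    return Rt.inv().apply(goal_p-s["tool_pos"]),(Rt.inv()*goal_R).as_rotvec()
E
python3 - <<'E'
from h import *
S=lambda x,y:(200+(x+.5)*.3-.5,195+(y+.5)*.3-.5)
T=lambda x,y:(243+(x-399.5)*.175-.5,128+(y+.5)*.175-.5)
print("face centre",tri([ray("scene",S(182.5,132.7)),ray("top",T(607.5,206))]))
for k in [(50,215),(172,375),(348,258)]: print(onz("scene",S(*k),12))
for k in [(475,347),(720,337),(462,100)]: print(onz("top",T(*k),12))
# bar top face corners (top view quad), check against scene
print("bar top mid", tri([ray("scene",S(159,72)),ray("top",T(611,233))]))
E
```

```text
face centre (array([635.957, -75.23 , 122.933]), [np.float64(0.8523363125603891), np.float64(0.8523363125602872)])
[ 576.247 -163.392   12.   ]
[ 745.294 -158.221   12.   ]
[737.317   8.01   12.   ]
[564.482   6.011  12.   ]
[ 570.724 -158.777   12.   ]
[734.641  13.79   12.   ]
bar top mid (array([608.981, -74.911, 166.356]), [np.float64(2.825826594349983), np.float64(2.8258265943499348)])
```

```bash
cat >> h.py <<'E'
face=np.array([636.,-75.2,122.9]);yaw=.033
Rz=R.from_euler("z",yaw)
n=Rz.apply([-np.sin(.611),0,np.cos(.611)]);side=Rz.apply([0,1,0]);up=Rz.apply([np.cos(.611),0,np.sin(.611)])
def goal(h,a):  # h above drum underside of TCP, a: tool x from side towards up
    x=np.cos(a)*side+np.sin(a)*up;z=-n
    return face+(h-30)*n,R.from_matrix(np.c_[x,np.cross(z,x),z])
E
python3 - <<'E'
from h import *
g=goal(149,.12);print(g[0],*relrows(*g))
E
python3 -m jog '[[0,0,-40,0,0,0],[0,0,-40,0,0,0]]' 100
```

```text
[567.768 -77.452 220.37 ] [ 535.997 -322.368    6.326] [-0.478  0.444 -1.217]
time: 0.6
tool_pos: [117.5, -511.0, 306.8]
tcp_rot: [-3.139, -0.0, 0.226]
contact_force: [0.6, -1.1, 0.5]
grip_width: 91.7
finger_force: 0.0
```

```bash
python3 -m jog '[[39,-23,0,0,0,-0.08],[39,-24,0,0,0,0],[39,-24,0,0,0,0],[39,-24,0,0,0,0],[39,-24,0,0,0,0],[39,-24,0,0,0,0],[39,-24,0,0,0,0],[39,-24,0,0,0,0],[39,-24,0,0,0,0],[39,-24,0,0,0,0],[39,-24,0,0,0,0],[39,-24,0,0,0,0]]'
python3 - <<'E'
from h import *
g=goal(149,.12);print(*relrows(*g),bot.get_obs()["joint_positions"])
E
```

```text
time: 1.8
tool_pos: [481.0, -97.9, 306.9]
tcp_rot: [3.141, -0.0, 0.306]
contact_force: [-0.1, 0.0, -0.2]
grip_width: 92.0
finger_force: 0.0
[88.875  6.614 86.553] [-0.49   0.421 -1.139] [-0.357  0.226  1.464 -0.     1.451  0.908]
```

```bash
python3 -m jog '[[0,0,0,-0.049,0.042,-0.114],[0,0,0,-0.049,0.042,-0.114],[0,0,0,-0.049,0.042,-0.114],[0,0,0,-0.049,0.042,-0.114],[0,0,0,-0.049,0.042,-0.114],[0,0,0,-0.049,0.042,-0.114],[0,0,0,-0.049,0.042,-0.114],[0,0,0,-0.049,0.042,-0.114],[0,0,0,-0.049,0.042,-0.114],[0,0,0,-0.049,0.042,-0.114],[0,0,0,0,0,0]]'
python3 - <<'E'
from h import *
g=goal(149,.12);print(*relrows(*g),bot.get_obs()["joint_positions"])
E
```

```text
time: 2.9
tool_pos: [479.0, -99.7, 305.9]
tcp_rot: [2.548, -0.075, 1.484]
contact_force: [-0.3, -0.3, -0.9]
grip_width: 91.8
finger_force: 0.0
[ 23.391  22.743 120.976] [-0.012  0.007 -0.021] [-0.577 -0.079  1.956  0.456  0.807 -0.709]
```

```bash
python3 -m jog '[[8,8,40,-0.01,0.01,-0.02],[8,8,40,0,0,0],[7,7,40,0,0,0],[0,0,0,0,0,0],[0,0,0,0,0,0]]'
python3 - <<'E'
from h import *
g=goal(149,.12);print(*relrows(*g),bot.get_obs()["joint_positions"])
s=bot.get_obs();im=bot.capture("wrist")
T=bot.camera_model("wrist");M=T["T_tool_cam"];Rt=R.from_euler("xyz",s["tcp_rot"])
def proj(P):
    t=Rt.inv().apply(P-s["tool_pos"]);c=M[:3,:3].T@(t-M[:3,3]);return (T["cx"]+T["fx"]*c[0]/c[2],T["cy"]+T["fy"]*c[1]/c[2])
o=im[:,:,::-1].copy()
bx=np.cos(.12)*side+np.sin(.12)*up;by=np.cross(n,bx)
c=face+52*n
for sx,sy in((28,8),(28,-8),(-28,-8),(-28,8)): cv2.circle(o,tuple(int(round(v)) for v in proj(c+sx*bx+sy*by)),2,(0,0,255),-1)
for k in range(36):
    a=k*np.pi/18;cv2.circle(o,tuple(int(round(v)) for v in proj(face+74*(np.cos(a)*side+np.sin(a)*up))),1,(0,255,0),-1)
cv2.imwrite("pics/w1.png",o)
E
```

```text
time: 3.4
tool_pos: [569.0, -75.7, 221.7]
tcp_rot: [2.538, -0.074, 1.506]
contact_force: [-0.1, 0.7, 0.6]
grip_width: 91.7
finger_force: 0.0
[-1.959 -1.573  0.308] [-0.004 -0.005 -0.003] [-0.405  0.178  1.943  0.52   0.519 -0.706]
```

View pics/w1.png

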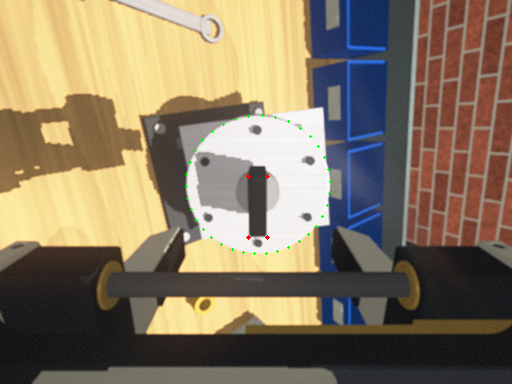

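The wrist view matches the model. The rim circle fits, and the bar runs vertically at columns 249–266, rows 166–238, aligned with tool x. I'll descend, watching joint 5.

```bash
python3 -m jog '[[-2,-2,20,0,0,0],[0,0,20,0,0,0],[0,0,20,0,0,0],[0,0,0,0,0,0]]'
python3 - <<'E'
from h import *
g=goal(49,.12);print(*relrows(*g),bot.get_obs()["joint_positions"])
E
```

```text
time: 3.85
tool_pos: [601.3, -77.2, 172.1]
tcp_rot: [2.536, -0.073, 1.505]
contact_force: [-0.5, -0.6, -0.3]
grip_width: 91.8
finger_force: 0.0
[ 0.704  0.197 41.173] [-0.002 -0.003 -0.003] [-0.378  0.306  1.936  0.633  0.403 -0.814]
```

```bash
python3 -m jog '[[1,0,14,0,0,0],[0,0,14,0,0,0],[0,0,12,0,0,0],[0,0,0,0,0,0]]'
python3 - <<'E'
from h import *
g=goal(49,.12);print(*relrows(*g),bot.get_obs()["joint_positions"],bot.get_obs()["moment"]@n)
E
```

```text
time: 4.25
tool_pos: [624.4, -75.1, 139.6]
tcp_rot: [2.535, -0.072, 1.506]
contact_force: [-0.0, -0.2, 0.3]
grip_width: 91.9
finger_force: 0.0
[-0.449 -0.008  1.333] [-0.002 -0.003 -0.002] [-0.355  0.394  1.916  0.722  0.339 -0.895] -0.0004903523733515713
```

```bash
python3 -m jog '[[0,0,0,0,0,0],[0,0,0,0,0,0],[0,0,0,0,0,0],[0,0,0,0,0,0],[0,0,0,0,0,0],[0,0,0,0,0,0],[0,0,0,0,0,0],[0,0,0,0,0,0],[0,0,0,0,0,0],[0,0,0,0,0,0]]' 0
cat >> h.py <<'E'
def st():
    s=bot.get_obs();x=R.from_euler("xyz",s["tcp_rot"]).as_matrix()[:,0]
    p,r=relrows(*goal(49,np.arctan2(x@up,x@side)))
    print("t",s["time"],"ang",round(np.arctan2(x@up,x@side),3),"Mn",round(s["moment"]@n,3),"tau6",s["tau"][5],"F",s["contact_force"],"M",s["moment"],"err",p,r,"j",s["joint_positions"],"w",s["grip_width"],s["finger_force"])
E
python3 -c "from h import *;st()"
```

```text
time: 5.25
tool_pos: [624.7, -75.2, 139.7]
tcp_rot: [2.535, -0.072, 1.506]
contact_force: [15.9, 2.6, 2.3]
grip_width: 16.2
finger_force: 7.0
t 5.25 ang 0.121 Mn 0.152 tau6 0.13815022073686123 F [15.856  2.594  2.341] M [ 0.37  -2.071  0.397] err [-0.429 -0.302  1.216] [-0.001 -0.003  0.   ] j [-0.354  0.394  1.916  0.723  0.338 -0.896] w 16.177466673892635 6.963890790939331
```

```bash
python3 -m jog '[[0,1,0,0,0,0],[0,0,0,0,0,0],[0,0,0,0,0,0],[0,0,0,0,0,0]]'; python3 -c "from h import *;st()"
```

```text
time: 5.65
tool_pos: [625.0, -75.2, 139.8]
tcp_rot: [2.536, -0.072, 1.507]
contact_force: [-1.8, -0.6, 1.1]
grip_width: 16.0
finger_force: 30.0
t 5.65 ang 0.121 Mn 0.319 tau6 0.30272025614976883 F [-1.846 -0.551  1.117] M [-0.342  0.305  0.157] err [-0.477 -0.642  1.188] [-0.002 -0.003  0.   ] j [-0.354  0.394  1.914  0.717  0.34  -0.89 ] w 15.958135943378148 30.00912308692932
```

```bash
r(){ python3 -c "
from h import *
s=bot.get_obs();Rt=R.from_euler('xyz',s['tcp_rot']);x=Rt.as_matrix()[:,0]
print('ang',round(np.arctan2(x@up,x@side),3),'Mn',round(s['moment']@n,3),'t6',round(s['tau'][5],3),'F',s['contact_force'],'w',round(s['grip_width'],2),round(s['finger_force'],1),'dq6',round(s['dq'][5],2),'j6',round(s['joint_positions'][5],2))"; }
declare -f r > r.sh
python3 -m jog '[[0,0,0,0,0,0.04],[0,0,0,0,0,0.04],[0,0,0,0,0,0.04]]' >/dev/null; r
python3 -m jog '[[0,0,0,0,0,0.04],[0,0,0,0,0,0.04],[0,0,0,0,0,0.04]]' >/dev/null; r
python3 -m jog '[[0,0,0,0,0,0.04],[0,0,0,0,0,0.04],[0,0,0,0,0,0.04]]' >/dev/null; r
python3 -m jog '[[0,0,0,0,0,0.04],[0,0,0,0,0,0.04],[0,0,0,0,0,0.04]]' >/dev/null; r
python3 -m jog '[[0,0,0,0,0,0],[0,0,0,0,0,0]]' >/dev/null; r
```

```text
ang 0.242 Mn 0.532 t6 0.022 F [-1.369 -0.023  1.187] w 16.02 30.1 dq6 0.4 j6 -0.77
ang 0.362 Mn 0.511 t6 0.023 F [-0.542 -0.022 -0.434] w 15.47 30.1 dq6 0.4 j6 -0.65
ang 0.482 Mn 0.507 t6 0.017 F [-0.29  -0.273 -0.085] w 15.77 30.1 dq6 0.4 j6 -0.53
ang 0.602 Mn 0.497 t6 0.006 F [0.341 0.183 0.734] w 15.81 30.1 dq6 0.4 j6 -0.41
ang 0.6 Mn 0.224 t6 0.269 F [-0.237 -0.391 -0.337] w 15.75 30.0 dq6 0.0 j6 -0.41
```

Turning this way raises the weight, and its torque is already past the peak, so the heavy side is about 120° from the bottom. I'll reverse to lower it, measuring as it turns.

```bash
. ./r.sh
for k in 1; do
python3 -m jog '[[0,0,0,0,0,-0.05],[0,0,0,0,0,-0.05],[0,0,0,0,0,-0.05],[0,0,0,0,0,-0.05]]' >/dev/null; r
python3 -m jog '[[0,0,0,0,0,-0.05],[0,0,0,0,0,-0.05],[0,0,0,0,0,-0.05],[0,0,0,0,0,-0.05]]' >/dev/null; r
python3 -m jog '[[0,0,0,0,0,-0.05],[0,0,0,0,0,-0.05],[0,0,0,0,0,-0.05],[0,0,0,0,0,-0.05]]' >/dev/null; r
python3 -m jog '[[0,0,0,0,0,-0.05],[0,0,0,0,0,-0.05],[0,0,0,0,0,-0.05],[0,0,0,0,0,-0.05]]' >/dev/null; r
python3 -m jog '[[0,0,0,0,0,-0.05],[0,0,0,0,0,-0.05],[0,0,0,0,0,-0.05],[0,0,0,0,0,-0.05]]' >/dev/null; r
python3 -m jog '[[0,0,0,0,0,-0.05],[0,0,0,0,0,-0.05],[0,0,0,0,0,-0.05],[0,0,0,0,0,-0.05]]' >/dev/null; r
python3 -m jog '[[0,0,0,0,0,-0.05],[0,0,0,0,0,-0.05],[0,0,0,0,0,-0.05],[0,0,0,0,0,-0.05]]' >/dev/null; r
python3 -m jog '[[0,0,0,0,0,-0.05],[0,0,0,0,0,-0.05],[0,0,0,0,0,-0.05],[0,0,0,0,0,-0.05]]' >/dev/null; r
done; python3 -c "from h import *;st()"
```

```text
ang 0.399 Mn -0.048 t6 0.624 F [-0.076 -0.562  0.52 ] w 16.11 30.0 dq6 -0.5 j6 -0.61
ang 0.199 Mn 0.014 t6 0.631 F [-0.967 -0.097 -0.144] w 16.18 30.0 dq6 -0.5 j6 -0.81
ang -0.001 Mn -0.05 t6 0.626 F [-1.429 -0.964 -0.41 ] w 15.86 30.0 dq6 -0.5 j6 -1.01
ang -0.201 Mn -0.094 t6 0.612 F [-2.448 -0.216  0.913] w 15.94 30.0 dq6 -0.5 j6 -1.21
ang -0.401 Mn -0.064 t6 0.587 F [-2.91  -1.549  0.422] w 15.43 30.0 dq6 -0.5 j6 -1.41
ang -0.601 Mn -0.132 t6 0.554 F [-3.008 -1.812  0.473] w 16.06 30.0 dq6 -0.49 j6 -1.61
ang -0.8 Mn -0.24 t6 0.513 F [-3.819 -2.674  0.698] w 15.88 30.0 dq6 -0.5 j6 -1.81
ang -1.0 Mn -0.137 t6 0.467 F [-4.058 -2.844  0.511] w 15.96 30.0 dq6 -0.5 j6 -2.01
t 10.25 ang -1.0 Mn -0.137 tau6 0.46656791120767593 F [-4.058 -2.844  0.511] M [-0.297  0.542 -0.362] err [ 0.042 -0.24   1.182] [ 0.002 -0.004 -0.   ] j [-0.355  0.394  1.915  0.718  0.34  -2.012] w 15.959435719822858 30.01492202281952
```

```bash
cat > fit.py <<'E'
import numpy as np,sys
from scipy.optimize import least_squares
a=np.array([.242,.362,.482,.602,.399,.199,-.001,-.201,-.401,-.601,-.8,-1.0]+eval(sys.argv[1])[0::2] if len(sys.argv)>1 else [.242,.362,.482,.602,.399,.199,-.001,-.201,-.401,-.601,-.8,-1.0])
t=[.022,.023,.017,.006,.624,.631,.626,.612,.587,.554,.513,.467]
if len(sys.argv)>1: t+=eval(sys.argv[1])[1::2]
t=np.array(t);s=np.r_[np.ones(4),-np.ones(len(a)-4)]
f=lambda p:p[0]-p[1]*s+p[2]*np.sin(a-p[3])-t
g=least_squares(f,[.1,.29,.24,-1.5])
J=np.linalg.inv(g.jac.T@g.jac);print(g.x,"rms",np.std(g.fun),"sd",np.sqrt(np.diag(J))*np.std(g.fun));print(g.fun.round(3))
E
python3 fit.py
```

```text
[ 0.07112837  0.30261469  0.25721257 -1.37365492] rms 0.0013632137534270753 sd [0.00376482 0.00063556 0.00403428 0.00883305]
[ 0.003 -0.001 -0.002 -0.001  0.002 -0.    -0.    -0.001 -0.001 -0.001
  0.     0.001]
```

```bash
. ./r.sh
python3 -m jog '[[0,0,0,0,0,-0.05],[0,0,0,0,0,-0.05]]' >/dev/null; r
python3 -m jog '[[0,0,0,0,0,-0.05],[0,0,0,0,0,-0.05]]' >/dev/null; r
python3 -m jog '[[0,0,0,0,0,-0.05],[0,0,0,0,0,-0.05]]' >/dev/null; r
python3 -m jog '[[0,0,0,0,0,-0.05],[0,0,0,0,0,-0.05]]' >/dev/null; r
python3 -m jog '[[0,0,0,0,0,-0.05],[0,0,0,0,0,-0.05]]' >/dev/null; r
python3 -m jog '[[0,0,0,0,0,-0.05],[0,0,0,0,0,-0.05]]' >/dev/null; r
python3 -m jog '[[0,0,0,0,0,-0.05],[0,0,0,0,0,-0.05]]' >/dev/null; r
echo back
python3 -m jog '[[0,0,0,0,0,0.04],[0,0,0,0,0,0.04],[0,0,0,0,0,0.04]]' >/dev/null; r
python3 -m jog '[[0,0,0,0,0,0.04],[0,0,0,0,0,0.04]]' >/dev/null; r
python3 -m jog '[[0,0,0,0,0,0.04],[0,0,0,0,0,0.04]]' >/dev/null; r
```

```text
ang -1.1 Mn -0.284 t6 0.442 F [-4.472 -2.225  0.491] w 16.03 30.0 dq6 -0.5 j6 -2.11
ang -1.2 Mn -0.307 t6 0.416 F [-4.636 -2.595  0.925] w 16.09 30.0 dq6 -0.5 j6 -2.21
ang -1.3 Mn -0.243 t6 0.39 F [-4.402 -3.614  0.513] w 15.88 30.0 dq6 -0.5 j6 -2.31
ang -1.4 Mn -0.281 t6 0.364 F [-3.459 -2.916  0.228] w 15.55 30.0 dq6 -0.5 j6 -2.41
ang -1.5 Mn -0.372 t6 0.337 F [-5.535 -3.477  0.26 ] w 15.92 30.0 dq6 -0.49 j6 -2.51
ang -1.6 Mn -0.359 t6 0.312 F [-5.06  -3.109  0.275] w 15.9 30.0 dq6 -0.5 j6 -2.61
ang -1.7 Mn -0.377 t6 0.287 F [-5.173 -4.067  0.471] w 15.8 30.0 dq6 -0.5 j6 -2.71
back
ang -1.578 Mn 0.217 t6 -0.287 F [-4.811 -4.614 -0.104] w 15.77 30.0 dq6 0.4 j6 -2.59
ang -1.498 Mn 0.171 t6 -0.268 F [-4.82  -3.738 -0.029] w 16.17 30.0 dq6 0.4 j6 -2.51
ang -1.418 Mn 0.265 t6 -0.248 F [-4.473 -3.488 -0.617] w 15.68 30.0 dq6 0.4 j6 -2.43
```

```bash
. ./r.sh; python3 - <<'E'
import numpy as np
from scipy.optimize import curve_fit
d=np.array([(.242,.532,.022,1),(.362,.511,.023,1),(.482,.507,.017,1),(.602,.497,.006,1),(-1.578,.217,-.287,1),(-1.498,.171,-.268,1),(-1.418,.265,-.248,1),
(.399,-.048,.624,-1),(.199,.014,.631,-1),(-.001,-.05,.626,-1),(-.201,-.094,.612,-1),(-.401,-.064,.587,-1),(-.601,-.132,.554,-1),(-.8,-.24,.513,-1),(-1,-.137,.467,-1),(-1.1,-.284,.442,-1),(-1.2,-.307,.416,-1),(-1.3,-.243,.39,-1),(-1.4,-.281,.364,-1),(-1.5,-.372,.337,-1),(-1.6,-.359,.312,-1),(-1.7,-.377,.287,-1)])
f=lambda x,c,D,A,a0:c+D*x[1]+A*np.sin(x[0]-a0)
for k,D in((1,.29),(2,-.3)):
    p,C=curve_fit(f,(d[:,0],d[:,3]),d[:,k],[0,D,.25,-1.4]);print(p,np.sqrt(np.diag(C)))
p,C=curve_fit(lambda x,D,A,a0:f(x,0,D,A,a0),(d[:,0],d[:,3]),d[:,1],[.29,.25,-1.4]);print(p,np.sqrt(np.diag(C)))
E
r
```

```text
[ 0.00218181  0.27481234  0.24010674 -1.23441113] [0.03721774 0.01086446 0.03334564 0.18446019]
[ 0.06693284 -0.30283023  0.26171921 -1.37749972] [0.00125747 0.00036708 0.00130823 0.00512225]
[ 0.27510007  0.24192348 -1.24469355] [0.00943495 0.01250844 0.05105502]
ang -1.418 Mn 0.265 t6 -0.248 F [-4.473 -3.488 -0.617] w 15.68 30.0 dq6 0.4 j6 -2.43
```

```bash
. ./r.sh
python3 -m jog '[[0,0,0,0,0,0.05],[0,0,0,0,0,0.05],[0,0,0,0,0,0],[0,0,0,0,0,0],[0,0,0,0,0,0],[0,0,0,0,0,0],[0,0,0,0,0,0],[0,0,0,0,0,0],[0,0,0,0,0,0],[0,0,0,0,0,0]]'; r
python3 -c "
from h import *
im=bot.capture('wrist');cv2.imwrite('pics/w2.png',im[:,:,::-1])"
```

```text
time: 13.35
tool_pos: [624.5, -75.6, 139.5]
tcp_rot: [2.966, 0.586, 2.87]
contact_force: [-4.6, -3.4, 0.6]
grip_width: 16.1
finger_force: 30.0
ang -1.318 Mn -0.211 t6 -0.126 F [-4.628 -3.429  0.594] w 16.14 30.0 dq6 0.0 j6 -2.33
```

View pics/w2.png

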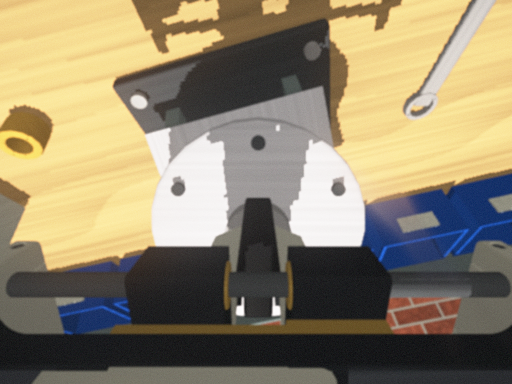

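The fingers hold the bar (column 258, rows 200–310) at 30 N, it's still, and the bush and wrench haven't moved. The wrist-moment fit puts the bottom at -1.25 and the joint-torque fit at -1.38. The bar sits at -1.32, within 0.08 rad of both, so I'm handing in.

```bash
python3 -c "
from plant import bot
print(bot.close_job())"
```

```text
the job is handed in; nothing more can be done
None
```

The job is handed in, with the bar gripped at 30 N and held still and the heavy side within about 0.08 rad of the bottom by both torque fits (0.3 allowed); the verdict was not shown to me.

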